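# Unlatch the filter cassette and move it to its cradle

## Task

Take the grey filter cassette out of the white bay and set it down fully home in the empty long nest of the aluminium cradle, without dropping it. It is held by a spring latch hidden beneath it: feel through the cassette's open finger slot for the one of the four metal pads that gives, push that pad all the way down to its stop, where its catch keeps it, and only then lift the cassette. Leave the other things on the bench where they are.

Things in the scene. Friction and masses are not known exactly. Their poses are not given: they have to be found in the camera images.
- dock: White filter bay fixed to the bench. Origin: bench level, below the centre of the seated cassette's foot; z up, x from the pads towards the 48 mm high rear housing (x +49 to +118 mm), y along the row of pads. Floor 10 mm above the origin; guide walls up to 34 mm round the foot, 2 mm play each side.
- pad_row (a point): On the bay, axes as the bay's: middle of a row of four alike aluminium pads, at the level of their tops, 28 mm above the bench, 24 mm below the cassette's deck. Pads 26 x 26 mm, centres at y = -51, -17, +17, +51 mm. One, another each time, is the latch; three are rigid. They lie below the cassette's slot, open 48 mm in x and 156 mm in y about this point (+-24, +-78).
- latch (a joint): Hidden rocker latch (rad): 0 latched, 0.40 fully open at a hard stop; it stays where it is left. Its pad, pushed straight down, resists with about 4 to 8 N; it tilts outward and is home after 11 to 18 mm, by the finger's width. Below about 0.33 its steel tooth hooks over a rib of the cassette, which then lifts only a few mm.
- cassette_grip (a point): Loose grey cassette (about 0.45 kg), seated in the bay, axes as the bay's. Point in its black upright fin (16 mm thick in x, 90 long in y, 34 tall): 66 mm above the underside, 24 above the flat deck, 10 below the fin's top, over the middle of the foot, near the centre of mass. Foot 80 x 172 mm (x, y); 33 mm up it widens to x -58..+40; slot frame, 30 to 39 mm up, out to x -116.
- cradle: Low aluminium cradle fixed to the bench. Origin: bench level, below the centre of its long nest; z up. Nest 88 x 180 mm inside (x, y), floor 6 mm up, rim 14 mm above the floor, 6 mm thick. Cassette home: its grip point 72 mm above this origin, either way round. At x +50 to +116 mm two small compartments hold a copper cone and a white puck, up to 28 mm high.
Mind the look-alikes: they are no part of the job. What is shaped like the part that bears cassette_grip but green or turquoise is not meant.

How it is judged:
On the way, in this order (a step that is already met when the one before it is completed fails the run):
1. the latch is pressed open while the cassette still sits in the bay (value of joint latch above 0.33 rad and z of cassette_grip in the frame of dock below 0.081 m and horizontal distance between cassette_grip and dock below 0.006 m), for 0.1 s.
2. the cassette is lifted clear of the bay, more than 30 mm up (z of cassette_grip in the frame of dock above 0.106 m), for 0.1 s.
At the end, for the whole second after the job is handed in: The cassette rests released and still in the cradle's long nest: its grip point within 8 mm of the nest's centre along x and y and within 4 mm of its home height (72 mm above the cradle's origin), its long side within 0.12 rad of the nest's (either way round), upright within 0.05 rad (x of cassette_grip in the frame of cradle between -0.008 and 0.008 m and y of cassette_grip in the frame of cradle between -0.008 and 0.008 m and z of cassette_grip in the frame of cradle between 0.068 and 0.076 m and angle between the y axis of cassette_grip and the y axis of cradle, either way round below 0.12 rad and angle between cassette_grip's own z axis and vertical below 0.05 rad and linear speed of cassette below 0.02 m/s); the robot touches nothing.
It fails at once if the cassette is torn upward past the closed latch (raised more than 6 mm in the bay with the latch below 0.2 rad) (value of joint latch below 0.2 rad and z of cassette_grip in the frame of dock above 0.082 m and horizontal distance between cassette_grip and dock below 0.03 m).
It fails at once if the cassette is dropped: it moves faster than 0.5 m/s while the fingers do not touch it (contact force between the fingers and cassette below 0.2 N and linear speed of cassette above 0.5 m/s).
It fails at once if a bystander is disturbed: the copper cone, white puck, small jar, wash bottle, beaker, screwdriver or spanner is moved more than 40 mm (distance of any of cone, puck, vial, washbottle, beaker, driver, spanner from where it was at the start of the episode above 0.04 m).
It also fails if it takes over 56 s, if anything falls off the work surface, if the arm or the gripper's body presses on something with over 40 N, if the wrist force passes 120 N, or if a joint passes its speed limit or range.

## Robot

A 6-joint arm with a two-finger parallel gripper is mounted at the origin on the work surface. World frame = base frame: x ahead of the robot, y to its left, z up, the work surface at z = 0. Lengths are in m, angles in rad, forces in N, time in s.
With the tool pointing down it reaches from about 0.325 to 0.775 m from the base axis. Payload 5.5 kg.
Tool frame: the origin (TCP) lies between the finger pads; the fingertips stand 11 mm ahead of it and the grasp point (between the pads) lies 8 mm behind it; z points along the fingers, y is the direction in which the jaws open and shut (so a half turn about z gives the same grasp; the last joint's range is limited). The gripper opens to 85 mm and grips with 20 to 120 N. Pads are 22 mm wide; open, the fingers measure 114 mm over their backs; the gripper's body (76 mm by 85 mm) begins 54 mm behind the grasp point. The pads swing forward as they close: fully open they stand 13 mm farther back than shut.
Start: joints at [1.144, 0.091, 1.231, -0, 1.82, -0.057], TCP at [0.217, 0.559, 0.219] pointing down, gripper open.
Joint ranges: [-2.87, 2.87], [-0.86, 2.18], [0.17, 2.46], [-1.51, 4.65], [0.06, 2.69], [-2.65, 2.65]. Speed limits (rad/s): [2.57, 2.57, 3.01, 3.14, 3.14, 3.14].

## Interface

Orientations are given as a unit quaternion [x, y, z, w].
In Python, from rig import r gives the robot as it stands. The module is installed in compiled form; this text tells all that it offers.
- The arm moves only by the shell command python3 -m jog 'ROWS' [FORCE]. ROWS is JSON, a list that holds one entry, the list of rows, each a list of 7 numbers: the shift along the world's x, y, z as a fraction of full scale, then the turn, a rotation vector about the world's x, y, z as a fraction of full scale, then the opening, from -1 (shut) to 1 (fully open). In form: [[[x, y, z, rx, ry, rz, grip], ...]]. A call has 1 to 20 rows; each row is the pose to reach, as a shift and turn from the pose measured when the call began; what a row does not reach only later rows make up. Full scale, the value 1, is 25 cm for a shift and 30 degrees for a turn. A row lasts 1/8 s, in which the tool goes at most 62.5 mm and 10.7 degrees, less where a joint would pass 70% of its speed; a pose out of reach is approached as far as the arm can. A call with a number of a shift or a turn outside -1 to 1 is refused whole. A call with a gripper value outside its range is refused whole. The fingers move at their own pace and stop on an object; FORCE is the grip in N (left out, the last holds). Time passes only in rows, so rows that repeat a pose let the fingers close. It gives the time, the measured TCP pose, the force and the opening at its end, in the units of the state.
- r.observe(): the state, without advancing time (a new reading comes with each control period).
- r.capture(name): name is "side" or "top" or "wrist"; returns (picture, depth): 384x512x3 uint8, red, green, blue; 384x512 float32, m along the optical axis (not along the pixel's ray), 0 where there is no reading.
- r.get_calibration(name): a dict with "K" (3x3 intrinsics, pixels), "distortion" ([k1, k2, p1, p2, k3] as OpenCV has them; the pictures are not rectified), "cam_to_world" (4x4, takes a point from camera to world coordinates). Camera axes: x right, y down, z forward; pixel columns grow to the right and rows downward; lengths in m; the calibration is good to about 2 mm. A picture is of the moment at which its call begins: read the wrist's pose just before it. get_calibration takes no time and is no camera call; for the wrist camera it gives the pose at the moment of the call.
- r.close_job(): hands the job in, once; it reports no verdict.
The state is a dict: "t": time; "joint_pos": joint angles; "dq": joint speeds; "joint_torque": joint torques, N m; "tcp_pos": TCP position; "orientation": TCP orientation; "contact_force": force on the tool from outside, world axes, zero at the start; "torque": the same for the moment, N m; "finger_gap": opening from 0.0 (shut) to 1.0 (fully open).
Only numpy, scipy, OpenCV 4.12 (cv2) and the standard library are available. Lean on these libraries where they do the work, as an engineer would, in place of code of your own. Each camera call takes 0.05 s, during which the arm holds its last target. There are 200 camera calls.

## Working session

There is one attempt and no reset: what is moved stays moved. The work goes in short steps, Python scripts to look and compute and a shell command to move; the robot and the scene stay as the last step left them, time stands still between calls to the robot, and variables do not carry over. Pictures are saved under pics/ and viewed, about 8 in all and at most 12, crops included, and the job is handed in when it is done.

```bash
mkdir -p pics
cat > h.py <<'E'
import numpy as np, cv2
from rig import r
def cap(n):
    c=r.get_calibration(n); im,d=r.capture(n); return im,d,c
def cloud(d,c):
    h,w=d.shape; u,v=np.meshgrid(np.arange(w),np.arange(h))
    p=cv2.undistortPoints(np.stack([u,v],-1).reshape(-1,1,2).astype(np.float64),np.array(c["K"]),np.array(c["distortion"])).reshape(h,w,2)
    P=np.dstack([p*d[...,None],d]); T=np.array(c["cam_to_world"])
    W=P@T[:3,:3].T+T[:3,3]; W[d==0]=np.nan; return W
E
python3 - <<'E'
from h import *
print(r.observe())
for n in("top","side"):
    im,d,c=cap(n); np.savez(f"{n}.npz",im=im,W=cloud(d,c))
    cv2.imwrite(f"pics/{n}0.png",cv2.resize(im[...,::-1],(768,576)))
    print(n,np.round(c["cam_to_world"],3).tolist())
E
```

```text
{'t': 0.0, 'joint_pos': array([ 1.14428455e+00,  9.18250149e-02,  1.23191518e+00, -1.85524451e-05,
        1.81980010e+00, -5.67036170e-02]), 'dq': array([ 0.00198391, -0.00095382, -0.00144081,  0.00083338,  0.00093153,
        0.0008661 ]), 'joint_torque': array([ 3.01498148e-04, -4.58740389e+01, -4.18023276e+01, -2.70047195e-06,
        1.16761343e-02, -3.66866414e-05]), 'tcp_pos': array([0.21673995, 0.5591447 , 0.21825462]), 'orientation': array([ 1.83854402e-01,  9.82953005e-01, -9.47684676e-04, -2.24268388e-04]), 'contact_force': array([-0.3783544 ,  0.31562507,  0.43247936]), 'torque': array([-0.07746662, -0.0242366 , -0.01557641]), 'finger_gap': 0.9964795068275505}
top [[0.02, -0.993, 0.116, 0.339], [-0.999, -0.023, -0.023, 0.085], [0.026, -0.116, -0.993, 1.056], [0.0, 0.0, 0.0, 1.0]]
side [[0.991, -0.067, 0.116, 0.277], [-0.134, -0.484, 0.865, -1.075], [-0.002, -0.872, -0.489, 0.71], [0.0, 0.0, 0.0, 1.0]]
```

View pics/top0.png

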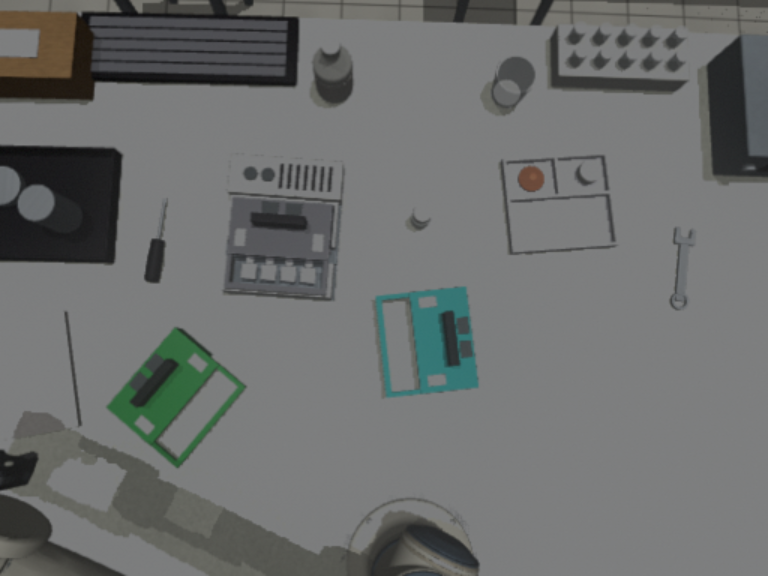

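View pics/side0.png

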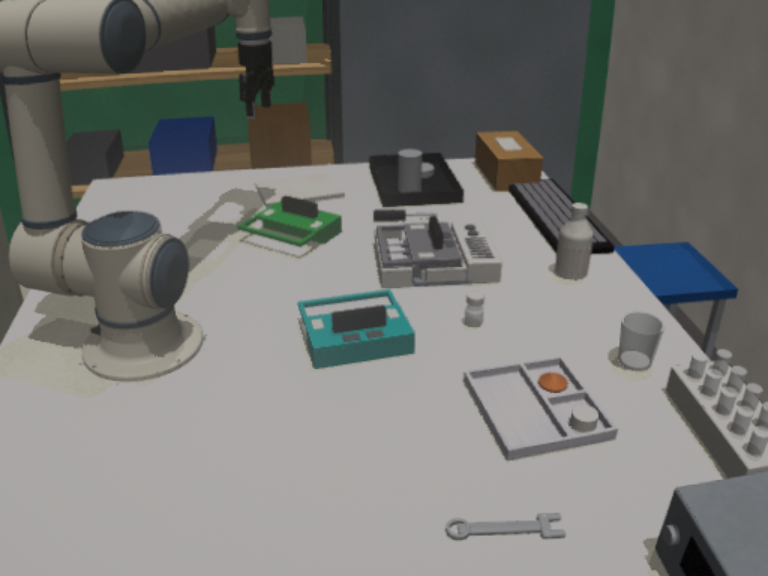

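The grey cassette is in the white bay at about (280,230) in the top view. The look-alikes are green at (175,395) and turquoise at (428,342), and neither is the one meant. The cradle is at (558,205), with its empty long nest on the lower, near side. Next I'll measure the fin, deck, pads and rim from depth.

Run:
```python
from h import *
f=np.load("top.npz");W=f["W"];im=f["im"]
s=1.5
def reg(u0,u1,v0,v1,z0,z1,W=W):
    P=W[int(v0/s):int(v1/s),int(u0/s):int(u1/s)].reshape(-1,3);P=P[np.isfinite(P[:,0])];return P[(P[:,2]>z0)&(P[:,2]<z1)]
def rect(n,P):
    if len(P)<5: print(n,len(P));return
    b=cv2.minAreaRect((P[:,:2]*1000).astype(np.float32)); print(n,len(P),np.round(b[0],1),np.round(b[1],1),round(b[2],2),"z",np.round(np.percentile(P[:,2],[5,50,95])*1000,1))
rect("fin",reg(225,345,195,245,.07,.1))
rect("deck",reg(225,345,190,265,.045,.06))
rect("housing",reg(220,350,150,200,.04,.056))
rect("dock all",reg(215,355,145,305,.008,.1))
rect("pads?",reg(240,325,258,290,.022,.034))
rect("cradle",reg(490,630,145,265,.012,.035))
rect("cradle rim",reg(490,630,145,265,.014,.0245))
rect("floor table",reg(430,490,230,270,-.02,.02))
rect("nestfloor",reg(520,600,205,240,-.02,.012))
# pads by brightness
g=im.mean(2)
m=np.zeros(g.shape,bool);m[int(255/s):int(292/s),int(240/s):int(328/s)]=1
P=W[m&(g>150)];rect("bright",P[np.isfinite(P[:,0])])
c=np.vstack([im[90:205,140:240].repeat(6,0).repeat(6,1)])
cv2.imwrite("pics/crop1.png",cv2.resize(np.ascontiguousarray(im[95:205,145:240,::-1]),None,fx=5,fy=5,interpolation=cv2.INTER_CUBIC))
# side view check of fin
f=np.load("side.npz");W2=f["W"].reshape(-1,3)
P=W2[np.isfinite(W2[:,0])];P=P[(abs(P[:,0]-.49)<.15)&(abs(P[:,1]-.25)<.12)]
rect("side fin",P[(P[:,2]>.075)&(P[:,2]<.095)]); print(np.histogram(P[:,2],np.arange(0,.11,.01)))
```

```text
fin 278 [565.2 233.4] [90.6 17.3] 88.03 z [73.2 84.4 87.7]
deck 2584 [562.  227.7] [128.9 189.9] 1.3 z [46.5 50.8 54.2]
housing 1975 [642.6 228.8] [194.8  83.3] 86.72 z [43.8 47.2 50.7]
dock all 6263 [565.4 232.8] [194.9 238.8] 87.0 z [24.1 48.4 56.8]
pads? 494 [490.6 237.4] [128.1  40.4] 87.14 z [23.3 26.7 30.3]
cradle 1404 [ 626.7 -258.7] [174.3 197. ] 5.4 z [13.1 18.9 27.5]
cradle rim 1121 [ 626.7 -258.7] [174.2 197. ] 5.39 z [14.9 18.8 22.7]
floor table 1077 [538.1 -79.8] [ 72.4 106.6] 0.95 z [-4.  -1.   2.5]
nestfloor 1292 [ 592. -260.] [ 65.7 149.5] 1.72 z [1.8 5.1 8.3]
bright 0
side fin 90 [566.2 229.5] [95.3 16.1] 86.86 z [77.2 85.3 87.8]
(array([864, 251, 422, 351, 607, 671,  31,  28,  79,   0]), array([0.  , 0.01, 0.02, 0.03, 0.04, 0.05, 0.06, 0.07, 0.08, 0.09, 0.1 ]))
```

View pics/crop1.png

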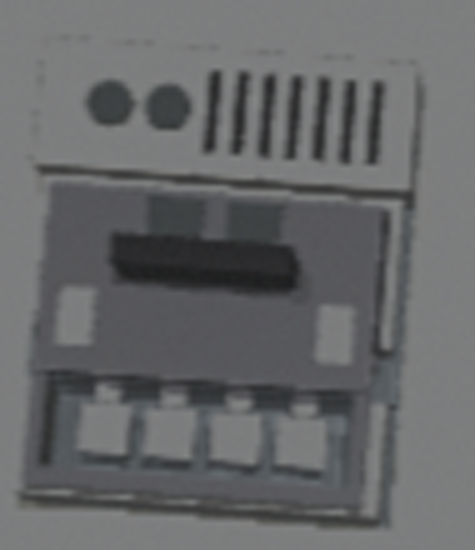

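The fin, the outline and the side view agree: dock origin ≈ (565, 232) mm with yaw ≈ -3°, so the pad row is near (481, 237). I'll go above it with the gripper shut and the jaw axis along the dock's x.

```bash
python3 -m jog '[[[0.18,-0.21,0,0,0,-0.33,-1],[0.36,-0.42,0,0,0,-0.66,-1],[0.53,-0.64,0,0,0,-1,-1],[0.53,-0.64,0,0,0,-1,-1]]]' 40; python3 -m jog '[[[0.18,-0.21,0,0,0,-0.33,-1],[0.36,-0.42,0,0,0,-0.66,-1],[0.53,-0.64,0,0,0,-1,-1],[0.53,-0.64,0,0,0,-1,-1]]]'; python3 -m jog '[[[0,0,0,0,0,-0.2,-1],[0,0,0,0,0,-0.4,-1],[0,0,0,0,0,-0.4,-1]]]'
python3 - <<'E'
from h import *
o=r.observe();print(o)
im,d,c=cap("wrist");W=cloud(d,c);np.savez("w1.npz",im=im,W=W);print(np.round(c["cam_to_world"],3).tolist())
cv2.imwrite("pics/w1.png",cv2.resize(im[...,::-1],(768,576)))
E
```

```text
t: 0.6
tcp_pos: [0.351, 0.3965, 0.218]
orientation: [0.435, 0.901, -0.001, -0.0]
contact_force: [0.4, 0.3, 0.2]
finger_gap: 0.143
t: 1.1
tcp_pos: [0.485, 0.2335, 0.2173]
orientation: [0.655, 0.756, -0.002, -0.0]
contact_force: [-0.1, -0.4, 0.2]
finger_gap: 0.002
t: 1.48
tcp_pos: [0.4849, 0.2333, 0.2167]
orientation: [0.73, 0.683, -0.002, -0.001]
contact_force: [-1.2, 0.5, 1.6]
finger_gap: 0.003
{'t': 1.475, 'joint_pos': array([ 3.85266878e-01, -7.17639379e-02,  1.39926350e+00, -1.37991625e-04,
        1.81876963e+00,  4.51484993e-01]), 'dq': array([ 0.00877514, -0.00136426, -0.00212147, -0.00135786,  0.00095697,
       -0.04944436]), 'joint_torque': array([-2.10912069e-01, -3.86051667e+01, -4.18197405e+01, -1.22880578e-02,
        2.42187025e-02,  5.91813829e-01]), 'tcp_pos': array([0.48490499, 0.23328336, 0.21674327]), 'orientation': array([ 0.73013608,  0.68329777, -0.00220655, -0.00077659]), 'contact_force': array([-1.19177788,  0.45470347,  1.58281935]), 'torque': array([-0.01454726,  0.00504934, -0.01310394]), 'finger_gap': 0.0030775733720586817}
[[0.998, -0.062, -0.02, 0.49], [-0.065, -0.96, -0.273, 0.302], [-0.003, 0.273, -0.962, 0.371], [0.0, 0.0, 0.0, 1.0]]
```

View pics/w1.png

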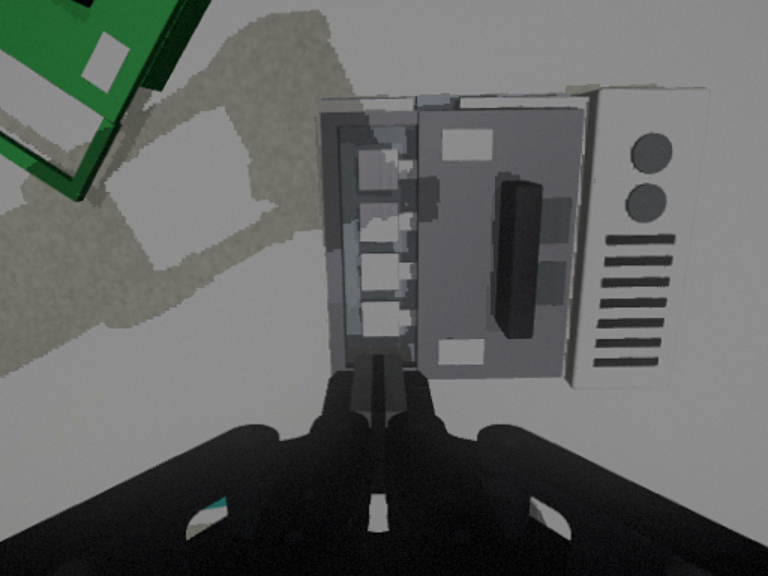

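The wrist view shows the cassette with its pads at px (378,169), (379,222), (380,272), (382,320) and the fin at (518,258). I'll intersect those pixels with their known heights.

```bash
cat >> h.py <<'E'
def hit(uv,z,c,s=1.5):
    uv=np.array(uv,float)/s
    p=cv2.undistortPoints(uv.reshape(-1,1,2),np.array(c["K"]),np.array(c["distortion"])).reshape(-1,2)
    T=np.array(c["cam_to_world"]); D=np.c_[p,np.ones(len(p))]@T[:3,:3].T
    k=(z-T[2,3])/D[:,2]; return (T[:3,3]+D*k[:,None])
E
python3 - <<'E'
from h import *
c=r.get_calibration("wrist")
H=lambda n,uv,z:print(n,np.round(hit(uv,z,c)[:,:2]*1000,1).tolist())
H("pads",[(378,169),(379,222),(380,272),(382,320)],.028)
H("finTop far-left,far-right,near-right,near-left",[(506,182),(543,186),(533,337),(508,337)],.086)
H("slot TL BL TR",[(340,126),(347,367),(417,124)],.049)
H("housing corners",[(596,88),(710,88),(665,386),(574,386)],.048)
H("deck edge",[(419,110),(419,376),(583,108),(568,376)],.052)
W=np.load("w1.npz")["W"]
for n,(u,v) in dict(p1=(378,169),p2=(379,222),p3=(380,272),p4=(382,320),fin=(520,260),deck=(470,260)).items():
    v=int(v/1.5);u=int(u/1.5);print(n,np.round(np.nanmedian(W[v-3:v+4,u-3:u+4].reshape(-1,3),0)*1000,1))
P=W.reshape(-1,3);P=P[np.isfinite(P[:,0])];P=P[(P[:,2]>.078)&(P[:,2]<.095)&(abs(P[:,0]-.565)<.06)&(abs(P[:,1]-.232)<.08)]
print(cv2.minAreaRect((P[:,:2]*1000).astype(np.float32)))
E
```

```text
pads [[488.5, 287.6], [487.0, 253.3], [485.6, 219.2], [484.8, 184.7]]
finTop far-left,far-right,near-right,near-left [[557.5, 279.0], [577.7, 275.7], [573.7, 188.4], [559.0, 189.4]]
slot TL BL TR [[467.7, 315.0], [459.5, 159.9], [513.4, 313.2]]
housing corners [[619.8, 327.5], [688.6, 324.3], [677.7, 130.9], [614.0, 135.3]]
deck edge [[514.7, 320.9], [507.6, 151.7], [611.0, 316.5], [608.1, 145.1]]
p1 [488.7 288.1  27.6]
p2 [486.4 253.2  27.7]
p3 [485.2 219.4  27.7]
p4 [484.1 184.9  28.1]
fin [564.9 235.3  86.1]
deck [542.6 229.4  51.8]
((567.703369140625, 232.66104125976562), (89.74779510498047, 16.65875816345215), 87.08289337158203)
```

```bash
python3 -m jog '[[[0.005,-0.056,-0.2,0,0,0.03,-1],[0.005,-0.056,-0.4,0,0,0.03,-1],[0.005,-0.056,-0.58,0,0,0.03,-1],[0.005,-0.056,-0.684,0,0,0.03,-1],[0.005,-0.056,-0.684,0,0,0.03,-1]]]'
python3 -m jog '[[[0,0,-0.02,0,0,0,-1],[0,0,-0.028,0,0,0,-1],[0,0,-0.032,0,0,0,-1],[0,0,-0.032,0,0,0,-1]]]'
```

```text
t: 2.15
tcp_pos: [0.4842, 0.2189, 0.0431]
orientation: [0.724, 0.69, -0.005, -0.002]
contact_force: [-0.0, 0.8, 0.7]
finger_gap: 0.001
t: 2.65
tcp_pos: [0.4845, 0.2191, 0.0356]
orientation: [0.723, 0.69, -0.004, -0.002]
contact_force: [0.6, -0.5, -0.1]
finger_gap: -0.005
```

```bash
python3 -m jog '[[[0,0,-0.008,0,0,0,-1],[0,0,-0.012,0,0,0,-1],[0,0,-0.012,0,0,0,-1]]]'
```

```text
t: 3.02
tcp_pos: [0.4844, 0.219, 0.0325]
orientation: [0.723, 0.69, -0.004, -0.002]
contact_force: [-0.3, 0.8, 0.4]
finger_gap: 0.001
```

```bash
python3 -m jog '[[[0,0,-0.008,0,0,0,-1],[0,0,-0.01,0,0,0,-1],[0,0,-0.01,0,0,0,-1]]]'
python3 -m jog '[[[0,0,-0.008,0,0,0,-1],[0,0,-0.01,0,0,0,-1],[0,0,-0.01,0,0,0,-1]]]'
```

```text
t: 3.4
tcp_pos: [0.4844, 0.219, 0.0299]
orientation: [0.723, 0.69, -0.004, -0.002]
contact_force: [-0.8, 0.0, 0.1]
finger_gap: -0.001
t: 3.78
tcp_pos: [0.4843, 0.219, 0.0272]
orientation: [0.723, 0.69, -0.005, -0.002]
contact_force: [0.6, 0.4, 0.0]
finger_gap: -0.002
```

Run:
```python
from h import *
im,d,c=cap("wrist")
cv2.imwrite("pics/w2.png",cv2.resize(im[...,::-1],(768,576)))
im,d,c=cap("side")
cv2.imwrite("pics/s2.png",cv2.resize(np.ascontiguousarray(im[110:200,230:350,::-1]),None,fx=6,fy=6,interpolation=cv2.INTER_CUBIC))
o=r.observe();print(o["tcp_pos"],o["contact_force"],o["joint_torque"])
```

```text
[0.48436649 0.21900385 0.02738049] [-0.73347897  0.59604804 -0.63615428] [ 2.89035252e-04 -3.88139892e+01 -4.03391576e+01 -1.79999493e-03
  5.39967720e-02 -7.88584975e-05]
```

View pics/w2.png

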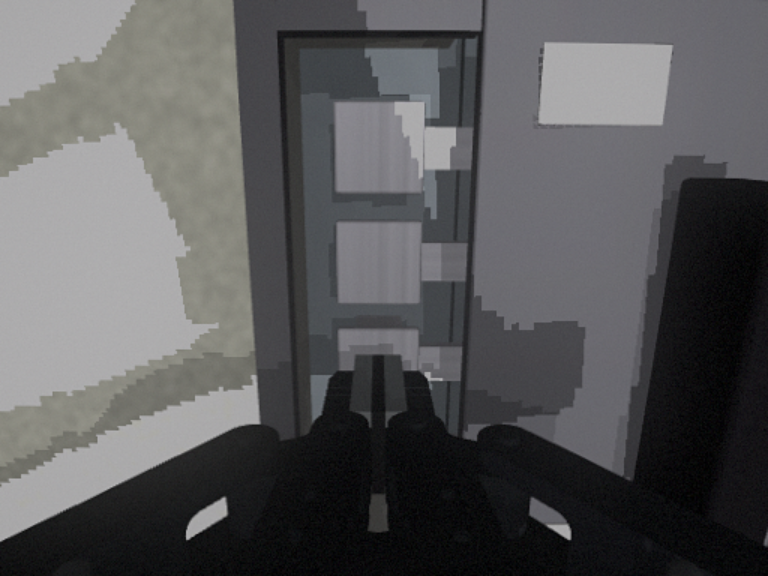

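Run:
```python
from h import *
im,d,c=cap("wrist");W=cloud(d,c)
for v in (150,180,260,300,335,345,352,358,364,372,380,390,400):
    print(v,[np.round(W[int(v/1.5),int(u/1.5)]*1000,0).tolist() for u in (345,365,390,410,440)])
```

```text
150 [[479.0, 287.0, 27.0], [484.0, 287.0, 28.0], [491.0, 287.0, 29.0], [497.0, 286.0, 27.0], [506.0, 286.0, 25.0]]
180 [[478.0, 279.0, 29.0], [484.0, 278.0, 28.0], [491.0, 278.0, 28.0], [497.0, 278.0, 29.0], [508.0, 276.0, 2.0]]
260 [[477.0, 255.0, 27.0], [482.0, 255.0, 28.0], [490.0, 255.0, 28.0], [496.0, 254.0, 29.0], [506.0, 253.0, 23.0]]
300 [[476.0, 242.0, 28.0], [482.0, 242.0, 28.0], [490.0, 242.0, 27.0], [496.0, 241.0, 27.0], [508.0, 233.0, 1.0]]
335 [[475.0, 230.0, 26.0], [481.0, 231.0, 28.0], [nan, nan, nan], [495.0, 230.0, 29.0], [507.0, 220.0, 2.0]]
345 [[475.0, 227.0, 27.0], [481.0, 227.0, 28.0], [489.0, 227.0, 28.0], [495.0, 226.0, 27.0], [505.0, 225.0, 25.0]]
352 [[475.0, 225.0, 28.0], [481.0, 225.0, 27.0], [489.0, 225.0, 28.0], [495.0, 225.0, 28.0], [505.0, 223.0, 25.0]]
358 [[475.0, 223.0, 28.0], [482.0, 231.0, 46.0], [489.0, 230.0, 45.0], [495.0, 222.0, 28.0], [505.0, 221.0, 25.0]]
364 [[474.0, 221.0, 28.0], [482.0, 230.0, 50.0], [489.0, 231.0, 50.0], [495.0, 220.0, 27.0], [505.0, 219.0, 25.0]]
372 [[476.0, 227.0, 47.0], [482.0, 230.0, 55.0], [489.0, 230.0, 55.0], [494.0, 226.0, 47.0], [505.0, 215.0, 25.0]]
380 [[476.0, 227.0, 52.0], [482.0, 231.0, 61.0], [489.0, 230.0, 60.0], [494.0, 226.0, 51.0], [505.0, 213.0, 25.0]]
390 [[477.0, 227.0, 58.0], [482.0, 230.0, 66.0], [489.0, 230.0, 65.0], [494.0, 227.0, 59.0], [507.0, 197.0, 1.0]]
400 [[477.0, 226.0, 62.0], [483.0, 231.0, 71.0], [489.0, 230.0, 70.0], [493.0, 226.0, 64.0], [507.0, 193.0, 1.0]]
```

View pics/s2.png

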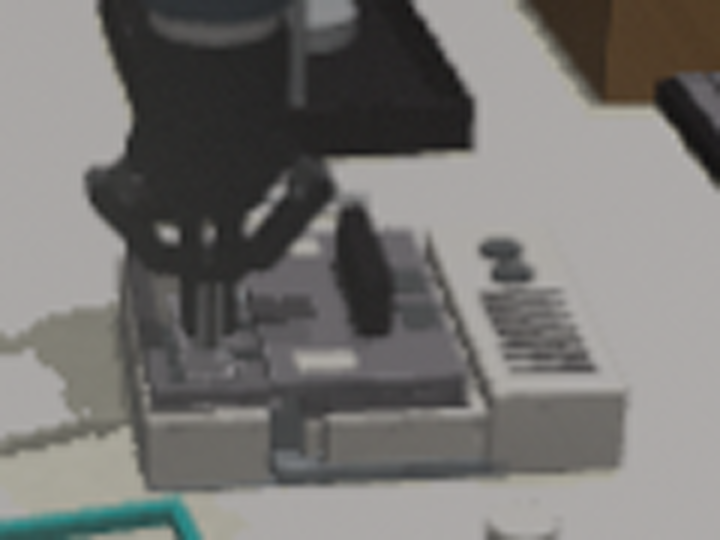

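Run:
```python
from h import *
im,d,c=cap("side");W=cloud(d,c)
for cv in (250,290,310,325,335,345,355,370):
    print(cv,[np.round(W[int(110+cv/6),int(230+cu/6)]*1000,0).tolist() for cu in (190,205,222,240)])
```

```text
250 [[472.0, 207.0, 98.0], [481.0, 208.0, 97.0], [490.0, 208.0, 96.0], [498.0, 202.0, 98.0]]
290 [[473.0, 214.0, 71.0], [481.0, 205.0, 75.0], [491.0, 209.0, 72.0], [525.0, 354.0, -0.0]]
310 [[473.0, 215.0, 61.0], [482.0, 208.0, 63.0], [490.0, 206.0, 64.0], [513.0, 283.0, 24.0]]
325 [[473.0, 214.0, 51.0], [481.0, 208.0, 53.0], [492.0, 213.0, 50.0], [514.0, 287.0, 11.0]]
335 [[473.0, 215.0, 47.0], [482.0, 210.0, 49.0], [491.0, 207.0, 49.0], [508.0, 254.0, 25.0]]
345 [[477.0, 239.0, 27.0], [481.0, 206.0, 44.0], [496.0, 236.0, 28.0], [507.0, 247.0, 21.0]]
355 [[475.0, 222.0, 30.0], [485.0, 227.0, 26.0], [494.0, 224.0, 27.0], [511.0, 272.0, 1.0]]
370 [[473.0, 212.0, 28.0], [482.0, 211.0, 28.0], [492.0, 215.0, 25.0], [501.0, 212.0, 26.0]]
```

Both cameras put the shut fingertip at z≈44 mm while the TCP reads 27 mm. The tip is therefore about 17 mm behind the reported TCP, which contradicts the 11 mm ahead in the description. I'll trust the cameras and the absence of contact force, and keep descending in small steps.

```bash
python3 -m jog '[[[0,0,-0.03,0,0,0,-1],[0,0,-0.044,0,0,0,-1],[0,0,-0.044,0,0,0,-1]]]'
python3 -m jog '[[[0,0,-0.008,0,0,0,-1],[0,0,-0.012,0,0,0,-1],[0,0,-0.012,0,0,0,-1]]]'
python3 -m jog '[[[0,0,-0.006,0,0,0,-1],[0,0,-0.008,0,0,0,-1],[0,0,-0.008,0,0,0,-1]]]'
```

```text
t: 4.35
tcp_pos: [0.4843, 0.219, 0.0162]
orientation: [0.723, 0.69, -0.005, -0.002]
contact_force: [-0.1, -0.3, 2.0]
finger_gap: 0.003
t: 4.72
tcp_pos: [0.4844, 0.219, 0.0161]
orientation: [0.723, 0.69, -0.004, -0.002]
contact_force: [-8.0, -2.9, 17.0]
finger_gap: 0.0
t: 5.1
tcp_pos: [0.4844, 0.219, 0.0161]
orientation: [0.723, 0.69, -0.004, -0.001]
contact_force: [-6.3, -2.9, 11.4]
finger_gap: -0.0
```

Pad 3 is rigid, with contact at TCP z = 16.1, so the tip is about 12 mm behind the reported TCP. Next is pad 4.

```bash
python3 -m jog '[[[0,0,0.024,0,0,0,-1],[-0.004,-0.137,0.024,0,0,0,-1],[-0.004,-0.137,0.024,0,0,0,-1],[-0.004,-0.137,0,0,0,0,-1],[-0.004,-0.137,-0.01,0,0,0,-1],[-0.004,-0.137,-0.012,0,0,0,-1],[-0.004,-0.137,-0.012,0,0,0,-1]]]'
```

```text
t: 5.98
tcp_pos: [0.4832, 0.1852, 0.0133]
orientation: [0.723, 0.691, -0.004, -0.002]
contact_force: [-2.5, -1.5, 5.0]
finger_gap: -0.001
```

Pad 4 gives under about 5 N, so it is the latch. I'll push it to the stop.

```bash
python3 -m jog '[[[0,0,-0.012,0,0,0,-1],[0,0,-0.024,0,0,0,-1],[0,0,-0.036,0,0,0,-1],[0,0,-0.036,0,0,0,-1]]]'
python3 -m jog '[[[0,0,-0.008,0,0,0,-1],[0,0,-0.012,0,0,0,-1],[0,0,-0.012,0,0,0,-1]]]'
```

```text
t: 6.48
tcp_pos: [0.4821, 0.1853, 0.004]
orientation: [0.723, 0.691, -0.006, -0.002]
contact_force: [-4.7, -1.1, 4.7]
finger_gap: 0.001
t: 6.85
tcp_pos: [0.4821, 0.1853, 0.0014]
orientation: [0.723, 0.691, -0.006, -0.002]
contact_force: [-3.3, -2.2, 6.6]
finger_gap: 0.001
```

```bash
python3 -m jog '[[[0,0,-0.01,0,0,0,-1],[0,0,-0.014,0,0,0,-1],[0,0,-0.014,0,0,0,-1]]]'
python3 -m jog '[[[0,0,-0.008,0,0,0,-1],[0,0,-0.012,0,0,0,-1],[0,0,-0.012,0,0,0,-1]]]'
```

```text
t: 7.22
tcp_pos: [0.4824, 0.1854, 0.0005]
orientation: [0.723, 0.691, -0.006, -0.001]
contact_force: [-7.9, -4.4, 17.3]
finger_gap: -0.005
t: 7.6
tcp_pos: [0.4825, 0.1854, 0.0004]
orientation: [0.723, 0.691, -0.006, -0.001]
contact_force: [-10.2, -4.6, 20.3]
finger_gap: -0.001
```

The latch is at its hard stop: about 15.7 mm of travel, with force rising to 20 N and no further motion. I'll retract, open over the fin and look.

```bash
python3 -m jog '[[[0,0,-0.01,0,0,0,-1],[0,0,0.1,0,0,0,-1],[0,0,0.3,0,0,0,-1],[0,0,0.5,0,0,0,-1],[0.17,0.1,0.5,0,0,0,0],[0.338,0.188,0.5,0,0,0,1],[0.338,0.188,0.5,0,0,0,1],[0.338,0.188,0.5,0,0,0,1]]]'
python3 - <<'E'
from h import *
print(r.observe()["tcp_pos"])
im,d,c=cap("wrist");W=cloud(d,c);np.savez("w3.npz",im=im,W=W)
cv2.imwrite("pics/w3.png",cv2.resize(im[...,::-1],(768,576)))
P=W.reshape(-1,3);P=P[np.isfinite(P[:,0])]
Q=P[(P[:,2]>.080)&(P[:,2]<.092)&(abs(P[:,0]-.565)<.03)&(abs(P[:,1]-.232)<.06)]
print(cv2.minAreaRect((Q[:,:2]*1000).astype(np.float32)),np.median(Q[:,2]))
E
```

```text
t: 8.6
tcp_pos: [0.5664, 0.2326, 0.1243]
orientation: [0.722, 0.692, -0.007, -0.001]
contact_force: [-0.3, -0.1, -0.4]
finger_gap: 0.848
[0.56639961 0.23258591 0.12433945]
((567.4797973632812, 232.29556274414062), (90.51648712158203, 16.026517868041992), 87.22164154052734) 0.0857024914738907
```

View pics/w3.png

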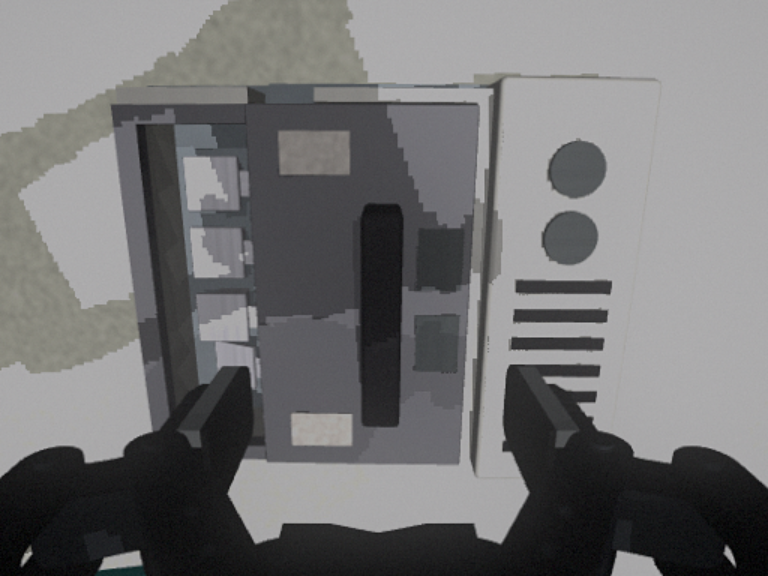

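The jaws straddle the fin (fin centre px (381,315), world (567.4, 232.3); TCP (566.4, 232.6)). Pad 4 at px (237,365) now sits tilted, so the latch is down. I'll descend, grip, and do a small lift first.

```bash
python3 -m jog '[[[0.004,0,-0.15,0.016,-0.022,0,1],[0.004,0,-0.28,0.016,-0.022,0,1],[0.004,0,-0.322,0.016,-0.022,0,1],[0.004,0,-0.322,0.016,-0.022,0,1]]]'
python3 -m jog '[[[0,0,0,0,0,0,-1],[0,0,0,0,0,0,-1],[0,0,0,0,0,0,-1],[0,0,0,0,0,0,-1],[0,0,0,0,0,0,-1],[0,0,0,0,0,0,-1]]]' 60
python3 -m jog '[[[0,0,0.01,0,0,0,-1],[0,0,0.018,0,0,0,-1],[0,0,0.018,0,0,0,-1]]]'
```

```text
t: 9.15
tcp_pos: [0.567, 0.2322, 0.0453]
orientation: [0.722, 0.691, 0.001, 0.0]
contact_force: [0.0, -0.9, 0.8]
finger_gap: 1.004
t: 9.9
tcp_pos: [0.5674, 0.2323, 0.0458]
orientation: [0.722, 0.691, 0.001, 0.0]
contact_force: [0.7, -0.6, 2.7]
finger_gap: 0.179
t: 10.28
tcp_pos: [0.567, 0.2322, 0.0496]
orientation: [0.722, 0.691, 0.001, -0.0]
contact_force: [0.0, 0.6, -3.9]
finger_gap: 0.17
```

The force is just the cassette's weight (about 4 N), so it is unlatched. I'll lift it clear and measure the cradle from the top camera on the way.

```bash
python3 -m jog '[[[0,0,0.04,0,0,0,-1],[0,0,0.09,0,0,0,-1],[0,0,0.15,0,0,0,-1],[0,0,0.25,0,0,0,-1],[0,0,0.36,0,0,0,-1],[0,0,0.4,0,0,0,-1],[0,0,0.4,0,0,0,-1]]]'
python3 - <<'E'
from h import *
f=np.load("top.npz");W=f["W"];im=f["im"]
P=W[95:180,325:420].reshape(-1,3);P=P[np.isfinite(P[:,0])];R=P[(P[:,2]>.0135)&(P[:,2]<.026)]
# fit template of rim: outer x[-50,..122], y[-96,96] ; nest 88x180, wall at x=+44..50
from scipy.optimize import minimize
F=P[(P[:,2]>-.005)&(P[:,2]<.035)]
def cost(p):
    c,s=np.cos(p[2]),np.sin(p[2]);q=(R[:,:2]-p[:2])@np.array([[c,-s],[s,c]])
    x,y=q.T
    d=np.minimum.reduce([np.hypot(np.clip(abs(x+.047)-.003,0,1),np.clip(abs(y)-.096,0,1)),
      np.hypot(np.clip(abs(x-.047)-.003,0,1),np.clip(abs(y)-.096,0,1)),
      np.hypot(np.clip(abs(abs(y)-.093)-.003,0,1),np.clip(abs(x-.035)-.087,0,1)),
      np.hypot(np.clip(abs(x-.119)-.003,0,1),np.clip(abs(y)-.096,0,1)),
      np.full(len(x),.008)])
    return (d**2).mean()*1e6
best=min((minimize(cost,[.592+a,-.26+b,t],method="Nelder-Mead",options=dict(xatol=1e-5,fatol=1e-5,initial_simplex=np.array([.592+a,-.26+b,t])+np.vstack([np.zeros(3),np.diag([.01,.01,.05])]))) for a in(-.006,0,.006) for b in(-.006,0,.006) for t in(0,.08)),key=lambda o:o.fun)
print(best.x,best.fun)
cv2.imwrite("pics/crad.png",cv2.resize(np.ascontiguousarray(im[95:180,325:420,::-1]),None,fx=6,fy=6,interpolation=cv2.INTER_CUBIC))
E
```

```text
t: 11.15
tcp_pos: [0.5674, 0.2323, 0.1508]
orientation: [0.722, 0.691, 0.002, 0.0]
contact_force: [0.3, 0.2, -4.8]
finger_gap: 0.176
[ 0.59019395 -0.26188476  0.09685885] 15.329263860746934
```

View pics/crad.png

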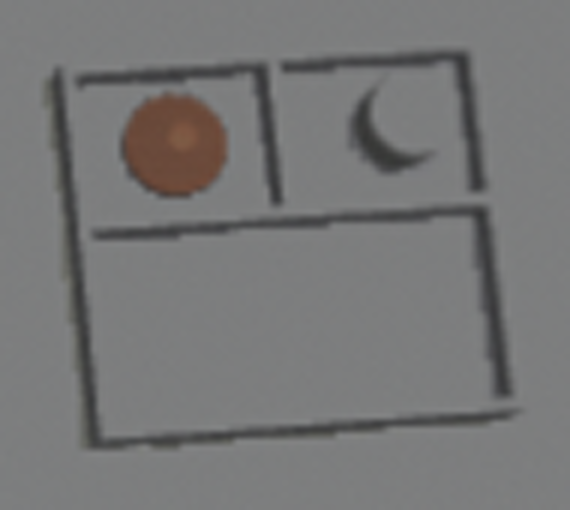

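From the top camera the cradle is at ≈ (590.5, -262) mm with yaw ≈ 5.5°. Its empty nest is on the robot side (crop px (290,325)), and the cone and puck are on the +x side. I'll carry the cassette over.

```bash
python3 -m jog '[[[0,-0.08,0.06,0,0,0,-1],[0.01,-0.22,0.08,0,0,0.05,-1],[0.02,-0.38,0.08,0,0,0.1,-1],[0.03,-0.54,0.08,0,0,0.15,-1],[0.04,-0.7,0.08,0,0,0.2,-1],[0.045,-0.86,0.08,0,0,0.25,-1],[0.05,-0.99,0.08,0,0,0.28,-1]]]'
python3 -m jog '[[[0.01,-0.16,0,0,0,0,-1],[0.02,-0.32,0,0,0,0,-1],[0.03,-0.48,0,0,0,0,-1],[0.04,-0.64,0,0,0,0,-1],[0.04,-0.8,0,0,0,0,-1],[0.045,-0.92,0,0,0,0,-1],[0.045,-0.98,0,0,0,0,-1],[0.045,-0.98,0,0,0,0,-1]]]'
python3 - <<'E'
from h import *
o=r.observe();print(o["tcp_pos"],o["orientation"],o["joint_pos"],o["contact_force"])
for n in("top","side","wrist"):
    im,d,c=cap(n); W=cloud(d,c);np.savez(n+"4.npz",im=im,W=W)
    cv2.imwrite(f"pics/{n}4.png",cv2.resize(im[...,::-1],(768,576)))
    P=W.reshape(-1,3);P=P[np.isfinite(P[:,0])]
    P=P[(abs(P[:,0]-.59)<.15)&(abs(P[:,1]+.262)<.13)]
    print(n,np.histogram(P[:,2],np.arange(0,.26,.01))[0])
E
```

```text
t: 12.02
tcp_pos: [0.5792, -0.0178, 0.1704]
orientation: [0.67, 0.742, 0.001, 0.0]
contact_force: [0.9, 0.0, -4.5]
finger_gap: 0.175
t: 13.02
tcp_pos: [0.5899, -0.2636, 0.17]
orientation: [0.671, 0.742, 0.001, -0.001]
contact_force: [0.5, 0.3, -4.6]
finger_gap: 0.174
[ 0.58987082 -0.26363834  0.1699517 ] [ 6.70800637e-01  7.41636730e-01  1.08704533e-03 -5.32891594e-04] [-0.4742539   0.21224066  1.18480487  0.00241201  1.74501522 -0.57405574] [ 0.52875437  0.25842982 -4.60778356]
top [2287  572  298    5    0    0    0    0    0    0    0    0    0   25
   45   42  105 1783   32   45  134   72   35   42   32]
side [4142 1320  431    4    0    0    0    0    0    0    0    0    0   95
  140  154  365 2147   86  107  162  137   87  192  161]
wrist [11906  2751  2387     2     0     0     0     0     0     0     0     0
     0     0     0     0  1982 50675   276   742  3361  6654  2029  7569
  5799]
```

View pics/side4.png

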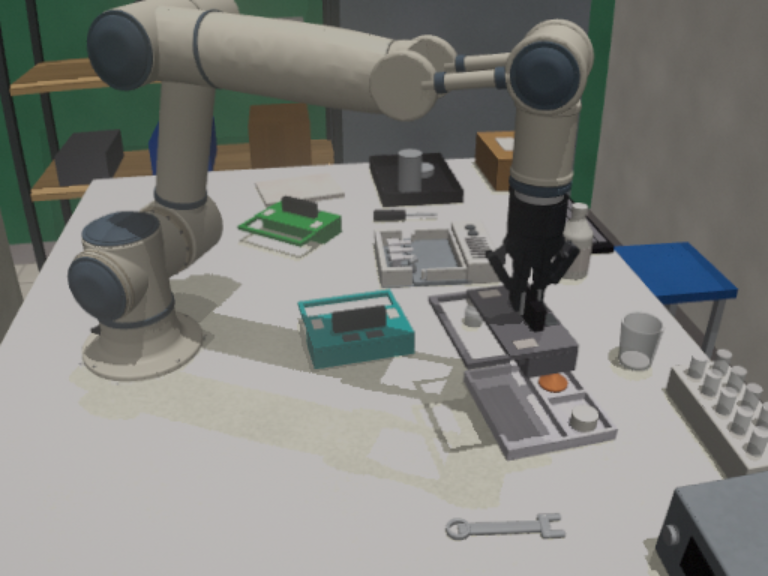

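The cassette hangs level above the cradle. I'll refine the cradle pose with the side camera, using the held cassette as the reference for each camera's bias.

Run:
```python
from h import *
from scipy.optimize import minimize
th0=2*np.arctan2(.742,.671)-np.pi/2 # tool y direction
print("tool yaw",np.degrees(np.arctan2(2*.7416**2-1,2*.6708*.7416)))
def fit(R,D,x0):
    def cost(p):
        c,s=np.cos(p[2]),np.sin(p[2]);return (D((R-p[:2])@np.array([[c,-s],[s,c]]))**2).mean()*1e6
    return min((minimize(cost,s,method="Nelder-Mead",options=dict(initial_simplex=s+np.vstack([np.zeros(3),np.diag([.01,.01,.05])]),xatol=1e-6,fatol=1e-6)) for s in [np.array(x0)+[a,b,0] for a in(-.005,.005) for b in(-.005,.005)]),key=lambda o:o.fun)
box=lambda x,y,cx,cy,hx,hy:np.hypot(np.clip(abs(x-cx)-hx,0,1),np.clip(abs(y-cy)-hy,0,1))
def rim(q):
    x,y=q.T
    return np.minimum.reduce([box(x,y,-.047,0,.003,.096),box(x,y,.047,0,.003,.096),box(x,y,.119,0,.003,.096),box(x,abs(y),.036,.093,.086,.003),box(x,y,.083,0,.036,.003),np.full(len(x),.007)])
for n,src in(("top","top"),("side","side"),("top4","top4"),("side4","side4"),("wrist4","wrist4")):
    W=np.load(src+".npz")["W"].reshape(-1,3);W=W[np.isfinite(W[:,0])]
    R=W[(abs(W[:,0]-.627)<.11)&(abs(W[:,1]+.26)<.125)&(W[:,2]>.0145)&(W[:,2]<.024)]
    o=fit(R[:,:2],rim,[.591,-.262,.095]);print(n,"cradle",len(R),np.round(o.x*[1e3,1e3,57.3],1),round(o.fun,1))
    if n[-1]=="4":
        Q=W[(abs(W[:,0]-.58)<.1)&(abs(W[:,1]+.262)<.12)&(W[:,2]>.164)&(W[:,2]<.184)]
        # deck main plate outline
        x,y=((Q[:,:2]-[.5899,-.2636])@np.array([[np.cos(.1),-np.sin(.1)],[np.sin(.1),np.cos(.1)]])).T
        for k,v in(("x",x[abs(y)>.045]),("y",y[(x>-.05)])): print("  deck",k,np.round(np.percentile(v,[.5,2,98,99.5])*1000,1))
        print("  z",np.median(Q[:,2]))
c=r.get_calibration("side")
print(np.round(hit([(467,372),(513,452),(612,433),(560,361)],.02,c)*1000,1).tolist())
```

```text
tool yaw 5.736139504472078
top cradle 1081 [ 590.3 -261.9    5.5] 7.0
side cradle 1283 [ 590.  -264.2    5.5] 7.1
top4 cradle 619 [ 590.2 -261.4    5.7] 8.7
  deck x [-98.4 -89.7  35.9  37.9]
  deck y [-83.9 -81.4  86.5  87. ]
  z 0.1752044871390479
side4 cradle 1137 [ 589.9 -264.2    5.8] 7.5
  deck x [-117.4 -115.3   36.2   38.6]
  deck y [-87.9 -86.9  80.1  83.8]
  z 0.1752419270128922
wrist4 cradle 3364 [ 591.8 -262.1    5.6] 11.1
  deck x [-105.7 -100.7   38.6   40.2]
  deck y [-46.9 -14.2  86.3  87.3]
  z 0.17631295930146054
[[535.9, -179.4, 20.0], [555.9, -369.2, 20.0], [709.2, -355.5, 20.0], [693.9, -173.5, 20.0]]
```

View pics/wrist4.png

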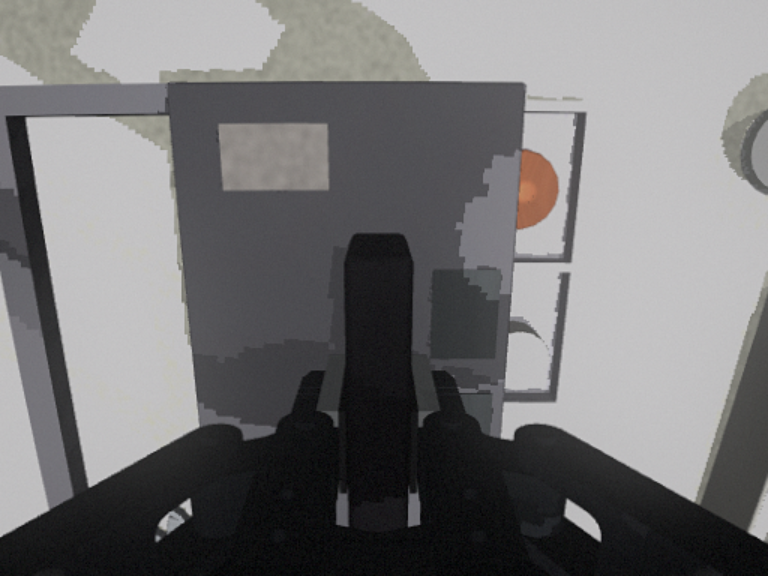

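```bash
python3 -m jog '[[[0.006,0.005,-0.1,0,0,0,-1],[0.006,0.005,-0.22,0,0,0,-1],[0.006,0.005,-0.34,0,0,0,-1],[0.006,0.005,-0.42,0,0,0,-1],[0.006,0.005,-0.42,0,0,0,-1]]]'
python3 -m jog '[[[0,0,-0.01,0,0,0,-1],[0,0,-0.02,0,0,0,-1],[0,0,-0.032,0,0,0,-1],[0,0,-0.044,0,0,0,-1],[0,0,-0.044,0,0,0,-1]]]'
```

```text
t: 13.8
tcp_pos: [0.5912, -0.2591, 0.0635]
orientation: [0.669, 0.743, 0.001, -0.002]
contact_force: [1.2, 0.3, -3.6]
finger_gap: 0.177
t: 14.42
tcp_pos: [0.591, -0.259, 0.0521]
orientation: [0.669, 0.743, 0.001, -0.002]
contact_force: [-0.3, -0.2, -3.6]
finger_gap: 0.178
```

```bash
python3 -m jog '[[[0,-0.006,0,0,0,0,-1],[0,-0.012,0,0,0,0,-1],[0,-0.012,0,0,0,0,-1]]]'
python3 - <<'E'
from h import *
o=r.observe();print(o["tcp_pos"],o["contact_force"])
im,d,c=cap("side")
cv2.imwrite("pics/side5.png",cv2.resize(np.ascontiguousarray(im[170:320,270:430,::-1]),None,fx=4.5,fy=4,interpolation=cv2.INTER_CUBIC)[:600])
E
```

```text
t: 14.8
tcp_pos: [0.591, -0.2623, 0.0521]
orientation: [0.67, 0.743, 0.001, -0.002]
contact_force: [-0.3, 0.3, -4.5]
finger_gap: 0.174
[ 0.59096637 -0.26228392  0.05213304] [-0.27043102  0.31206998 -4.51551359]
```

View pics/side5.png

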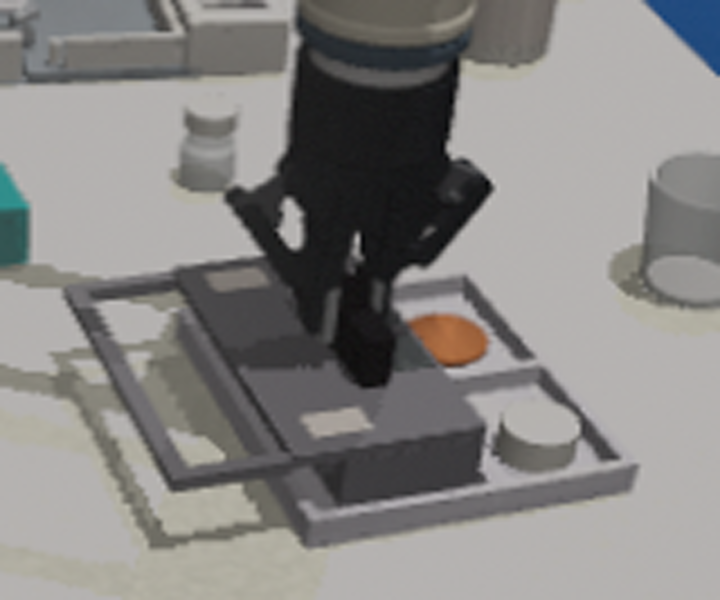

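The foot is inside the nest rim, with no contact force yet. I'll lower it the last ~10 mm.

```bash
python3 -m jog '[[[0,0,-0.012,0,0,0,-1],[0,0,-0.024,0,0,0,-1],[0,0,-0.034,0,0,0,-1],[0,0,-0.034,0,0,0,-1]]]'
python3 -m jog '[[[0,0,-0.006,0,0,0,-1],[0,0,-0.008,0,0,0,-1],[0,0,-0.008,0,0,0,-1]]]'
```

```text
t: 15.35
tcp_pos: [0.5908, -0.262, 0.0431]
orientation: [0.669, 0.743, 0.001, -0.003]
contact_force: [-0.3, -0.2, -3.8]
finger_gap: 0.176
t: 15.72
tcp_pos: [0.591, -0.2621, 0.0419]
orientation: [0.669, 0.743, 0.001, -0.002]
contact_force: [-1.5, 2.0, -0.6]
finger_gap: 0.175
```

It is on the floor, as expected (41.9 vs 41.8 mm predicted). I'll release gently and retreat.

```bash
python3 -m jog '[[[0,0,-0.002,0,0,0,-1],[0,0,-0.002,0,0,0,-0.4],[0,0,-0.002,0,0,0,-0.2],[0,0,-0.002,0,0,0,0.2],[0,0,0,0,0,0,0.4],[0,0,0,0,0,0,0.4]]]'
python3 -m jog '[[[0,0,0.05,0,0,0,0.4],[0,0,0.15,0,0,0,0.4],[0,0,0.35,0,0,0,0.4],[0,0,0.55,0,0,0,0.4],[0,0.15,0.6,0,0,0,0.4],[-0.1,0.4,0.6,0,0,0,0.4],[-0.2,0.6,0.6,0,0,0,0.4],[-0.2,0.6,0.6,0,0,0,0.4]]]'
python3 - <<'E'
from h import *
o=r.observe();print(o["tcp_pos"],o["contact_force"])
for n in("top","side"):
    im,d,c=cap(n);W=cloud(d,c)
    if n=="top":cv2.imwrite("pics/top6.png",cv2.resize(np.ascontiguousarray(im[60:260,100:480,::-1]),None,fx=2.1,fy=2.1))
    P=W.reshape(-1,3);P=P[np.isfinite(P[:,0])&(abs(P[:,0]-.575)<.1)&(abs(P[:,1]+.262)<.12)]
    F=P[(P[:,2]>.07)&(P[:,2]<.095)];print(n,"fin",cv2.minAreaRect((F[:,:2]*1000).astype(np.float32)),"top z",np.percentile(F[:,2],[50,80]))
    D=P[(P[:,2]>.042)&(P[:,2]<.055)];A=np.c_[D[:,:2],np.ones(len(D))];s=np.linalg.lstsq(A,D[:,2],rcond=None)[0];print(" deck z",np.median(D[:,2]),"slopes",s[:2])
E
```

```text
t: 16.48
tcp_pos: [0.591, -0.2621, 0.042]
orientation: [0.669, 0.743, 0.001, -0.002]
contact_force: [0.6, 0.0, 0.0]
finger_gap: 0.699
t: 17.48
tcp_pos: [0.5399, -0.1089, 0.1936]
orientation: [0.668, 0.744, 0.002, -0.002]
contact_force: [0.0, -0.6, 0.5]
finger_gap: 0.7
[ 0.53993994 -0.10887027  0.19356928] [ 0.01383425 -0.62830228  0.52186118]
top fin ((589.4035034179688, -263.899658203125), (16.407657623291016, 88.57899475097656), 5.997926235198975) top z [0.0805511  0.08236072]
 deck z 0.047066903211899325 slopes [0.0227487 0.0069643]
side fin ((590.2616577148438, -264.2795715332031), (18.273326873779297, 90.48908996582031), 5.376359939575195) top z [0.08020558 0.08164257]
 deck z 0.04694407800307243 slopes [0.02014198 0.0022343 ]
```

View pics/top6.png

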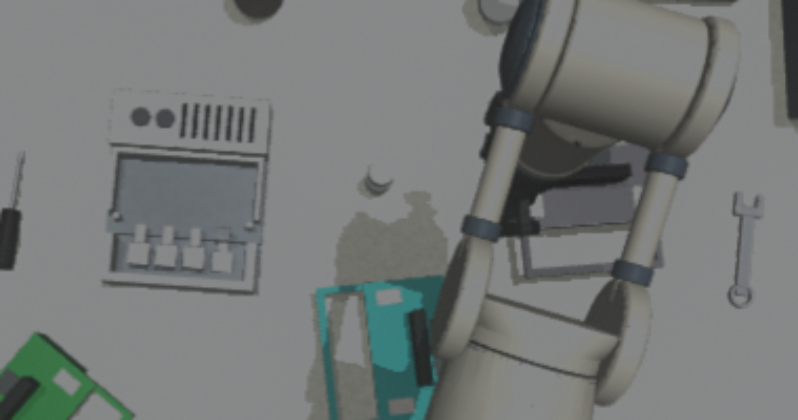

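```bash
python3 -c "
from rig import r
print(r.observe()['t'],r.observe()['contact_force']);r.close_job()"
```

```text
17.575 [ 0.42304153 -1.05236741  0.54994633]
the job is handed in; nothing more can be done
```

The cassette is out of the bay and resting in the cradle's long nest. I handed the job in at 17.6 s; it reports no verdict.

**Latch:** Pad 3 was rigid. Pad 4 (y = -51 mm) gave at about 5 N, so I pushed it about 15.7 mm to its hard stop, where the force rose to about 20 N with no further motion. Pads 1 and 2 were not tested.

**Lift and placing:** The wrist force during the lift was only about 4 N, the cassette's own weight, so nothing was hooked. I lowered it until it touched the nest floor, then released it and moved the arm away.

**Last checks:**

| Check | Result | Target |
|---|---|---|
| Fin centre vs nest centre, top camera | about 1–2 mm off | within 8 mm |
| Fin centre vs nest centre, side camera | under 1 mm off | within 8 mm |
| Yaw vs nest | within about 0.5° | within 0.12 rad (6.9°) |
| Fin top height | about 82 mm | 82 mm |
| Deck height | about 47 mm | 48 mm |
| Wrist force after retreat | about 0 N | no contact |

**What disagreed:**
- **Fingertip position:** With the gripper shut, the fingertips sat about 12 mm behind the reported TCP, not 11 mm ahead as described. I worked from the camera and contact readings instead.
- **Sideways move:** A 1 mm sideways correction came out as about 4.5 mm, which I corrected before setting the cassette down.
- **Deck tilt:** A rough plane fit showed about 0.02 rad of slope. That probably comes from the lower slot frame being in the fit; it is within the 0.05 rad limit and I did not check it further.
- **Bystanders:** I moved nothing near the other bench items, but I did not measure their positions afterwards.

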